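# Calibrate the bench scale: balance the test weight, fit the knob and hold it in

### The job

The packing bench's scale has its pan off and needs calibrating. First balance the metal test weight upright on top of the scale's domed load button and let go of it; then pick up the loose black knob, turn it so the flat in its bore matches the flat of the brass D-shaft on the scale, push it fully home on the shaft and press the sprung shaft all the way in. Finish while you are still holding the knob pressed in like that, with the weight still balanced; leave the parcel, the twine spool and the tin where they are.

Things in the scene. Friction and masses are not known exactly. Their poses are not given: they have to be found in the camera images.
- scale: Grey bench scale, fixed, does not move. Box 240 mm (its x) by 320 mm (its y), flat deck 70 mm above the table. Origin: centre of its underside, on the table; z up, its display side faces its -x. On the deck stand the steel load dome and, 170 to 200 mm from it, the push switch with the D-shaft.
- dome_top (a point): Highest point of the scale's steel load dome, 82 mm above the table. The dome is a cap of a sphere of radius 60 mm: 72 mm across at the deck, 12 mm high. A weight set down centred (within some 5 mm) and released without a push stays balanced; a little rocking dies out.
- weight: Metal test weight, about 0.38 kg, a body of revolution. Foot cylinder 46 mm across and 24 mm high, neck 14 mm across from 24 to 38 mm, head to grip 22 mm across from 38 to 58 mm (its top). Origin: centre of its flat underside, z up. Starts upright on the table.
- knob: Loose black plastic knob, about 50 g, starts upright. Skirt 42 mm across, 0 to 18 mm high; on it a centred grip bar 40 mm long (x), 12 mm wide (y), 18 to 44 mm high. Its +x side is marked by a pointer tab 10 mm wide that reaches 28 mm from the axis at the skirt, and by a white line on that half of the bar's top. Origin: centre of the underside, on the axis, z up.
- knob_bore (a point): Centre of the inner end of the knob's bore, on its axis, 13 mm above its underside; axes as the knob's. The D-shaped bore opens downward: 15.8 mm in diameter, 13 mm deep, flat on the +x side (the tab's side) 4.4 mm from the axis, mouth chamfered 1.5 mm. When fully home this point meets shaft_tip.
- shaft_tip (a point): Centre of the top of the upright brass D-shaft, 14 mm in diameter, flat on its +x side 3.5 mm from the axis, z up. It stands 21 mm out of a dark boss (36 mm across, 6 mm high) on the deck, tip 97 mm above the table when out; the last 2.5 mm taper in by 1.8 mm. The bore fits only with knob x along shaft x (within about 7 degrees). The shaft does not turn.
- shaft (a joint): How far the D-shaft is pressed straight down into the boss: 0 = out, 0.006 m = stopped at the bottom. A spring pushes it back up, with 4 N when out and 10 N at the bottom. With the knob home and fully pressed, 2 mm of gap remains between the knob and the boss.
- parcel: Bystander: wrapped paper parcel 70 x 90 x 45 mm, origin at the centre of its underside.
- spool: Bystander: wooden twine spool 50 mm across, 50 mm high, origin at the centre of its underside.
- tin: Bystander: plain metal tin 56 mm across, 60 mm high, origin at the centre of its underside.
Things that resemble listed ones, but are neither listed nor needed, are in the scene too. Several things have the shape of the knob; the one meant has the colours described above.

How it is judged:
By the outcome, as a careful person would: the job done as asked, in the order asked, and still so for the second after the job is handed in, while the arm keeps its last pose, push and grip.
It also fails if it takes over 54 s, if anything falls off the work surface, if the arm or the gripper's body presses on something with over 40 N, if the wrist force passes 120 N, or if a joint passes its speed limit or range.

### The arm

A 7-joint arm with a two-finger parallel gripper is mounted at the origin on the work surface. World frame = base frame: x ahead of the robot, y to its left, z up, the work surface at z = 0. Lengths are in mm, angles in rad, forces in N, time in s.
With the tool pointing down it reaches from about 400 to 850 mm from the base axis. Payload 4.5 kg.
Tool frame: the origin (TCP) lies midway between the tips of the shut fingers; the grasp point (between the pads) lies 19 mm behind it (pinch_z is the distance from the TCP to the grasp point, in mm); z points along the fingers, y is the line along which they close (so a half turn about z gives the same grasp; the last joint's range is limited). The gripper opens to 85 mm and grips with 20 to 120 N. Pads are 22 mm wide; open, the fingers measure 114 mm over their backs; the gripper's body (76 mm by 85 mm) begins 54 mm behind the grasp point. The pads swing forward as they close: fully open they stand 13 mm farther back than shut.
Start: joints at [-1.108, 0.689, -0.195, 1.565, 0.157, 0.902, -0.215], TCP at [259.847, 568.449, 231.317] pointing down, gripper open.
Joint ranges: [-3.01, 3.01], [-0.46, 2.08], [-1.47, 1.51], [0.13, 2.56], [-1, 4.14], [0.04, 2.09], [-2.66, 2.66]. Speed limits (rad/s): [2.57, 2.57, 3.14, 3.14, 3.14, 3.14, 3.14].

### API

Orientations are given as a unit quaternion [x, y, z, w].
In Python, from station import get_obs, snapshot, sign_off, search_frame, pinpoint, pinch_z gives the robot as it stands.
- The arm moves only by the tool play_rows, never from a script. Its argument "plan" is a list of rows, each a list of 2 entries, a list of its own where there are three numbers: the shift along the tool's x, y, z in m, then the turn, a rotation vector about the tool's x, y, z in degrees. In form: [[[tx, ty, tz], [wx, wy, wz]], ...]. A call has 1 to 8 rows; each row shifts and turns the commanded pose from where the row before left it, along the tool's axes as they then stand; what a row does not reach is not made up. A row lasts 1/12 s, in which the tool goes at most 41.7 mm and 7.16 degrees, less where a joint would pass 70% of its speed; a pose out of reach is approached as far as the arm can. A call is refused whole if a number of a shift passes 0.0417 or a number of a turn 7.16, either way. A call with a gripper value outside its range is refused whole. "gripper" is the finger opening in m, from 0 to 0.0854, set as the call begins (left out, the last holds). The fingers move at their own pace and stop on an object; "newtons" is the grip in N (left out, the last holds). Time passes only in rows, so rows that do not move let the fingers close. It gives the time, the measured TCP pose, the force, the opening and the grip force at its end, in the units of the state.
- get_obs(): the state, without advancing time (a new reading comes with each control period).
- snapshot(name): name is "side" or "top" or "wrist"; returns a dict with "image" (400x640x3 uint8, red, green, blue), "z_map" (400x640 float32, mm along the optical axis (not along the pixel's ray), 0 where there is no reading), "fov_y" (degrees; the focal length in pixels is half the picture's height over the tangent of half this angle, whatever the lens; pixels are square), "cx", "cy" (the principal point, pixels), "k1" (the pictures are not rectified: a ray, as slopes to the right and down, at radius r is drawn at 1 + k1 r^2 times it, then the intrinsics apply), "position" and "attitude" of the camera in the world. Camera axes: x right, y up, looking along -z (the intrinsics and any distortion apply to the point x, -y, -z); pixel columns grow to the right and rows downward; lengths in mm; the calibration is good to about 2 mm. A picture is of the moment at which its call begins.
- sign_off(): hands the job in; it is judged then, once.
Trained networks look in a picture, given as the dict that the camera call returned (one of the last four; its "shot" number tells which), for a name from the list of things; names that differ only in an ending like _2 or _b are one class to them, and where a whole thing is asked for, a point or a joint stands for the part that bears it (a point fixed in the world has none). Each returns a list of dicts, best first, with "conf" (0 to 1); they miss things now and then, are a little off and sometimes report something else, mostly with a low value. They report only what shows in the picture. A call takes as long as a camera call. They do not tell look-alikes from the thing itself.
- search_frame(picture, name): "position" ([column, row] in pixels, amid what is visible of it).
- pinpoint(picture, name): "position" ([column, row] in pixels: a listed point, or the origin of a listed thing).
The state is a dict: "clock": time; "q": joint angles; "joint_velocities": joint speeds; "effort": joint torques, N m; "eef_pos": TCP position; "eef_rot": TCP orientation; "wrist_force": force on the tool from outside, world axes, zero at the start; "torque": the same for the moment, N m; "grip_width": finger opening in mm; "grasp_force": force on a finger pad.
Only numpy, scipy, OpenCV 4.12 (cv2) and the standard library are available. Lean on these libraries where they do the work, as an engineer would, in place of code of your own. Each camera call takes 0.05 s, during which the arm holds its last target. There are 200 camera calls.

## Working session

There is one attempt and no reset: what is moved stays moved. The work goes in short steps, Python scripts to look and compute and a tool call to move; the robot and the scene stay as the last step left them, time stands still between calls to the robot, and variables do not carry over. Pictures are saved under pics/ and viewed, at most 12 in all, crops included, and the job is handed in when it is done.

Besides the shell and the picture viewer there is one more tool, called after ">>>" by a JSON object that holds its "method" and its "body". play_rows: Moves the arm, as the interface text tells. Its arguments: {"type":"object","properties":{"plan":{"type":"array","items":{"type":"array"}},"gripper":{"type":"number"},"newtons":{"type":"number"}},"required":["plan"]}

```bash
ls; mkdir -p pics
cat > h.py <<'E'
import numpy as np, cv2
from station import *
from scipy.spatial.transform import Rotation as R
def cam(s):
    f=200/np.tan(np.radians(s["fov_y"])/2)
    a=np.array(s["attitude"],float)
    M=R.from_quat(a).as_matrix() if a.size==4 else a.reshape(3,3)
    return f,M,np.array(s["position"],float)
def ray(s,u,v):
    f,M,p=cam(s)
    xd,yd=(u-s["cx"])/f,(v-s["cy"])/f
    x,y=xd,yd
    for _ in range(20):
        k=1+s["k1"]*(x*x+y*y); x,y=xd/k,yd/k
    return p,M@np.array([x,-y,-1.0])
def at_z(s,u,v,z):
    p,d=ray(s,u,v); return p+d*(z-p[2])/d[2]
def at_depth(s,u,v):
    p,d=ray(s,u,v); return p+d*s["z_map"][int(round(v)),int(round(u))]
def proj(s,P):
    f,M,p=cam(s); c=M.T@(np.array(P)-p); x,y=c[0]/-c[2],-c[1]/-c[2]
    k=1+s["k1"]*(x*x+y*y); return np.array([s["cx"]+f*x*k,s["cy"]+f*y*k])
def save(s,n): cv2.imwrite("pics/"+n,s["image"][:,:,::-1])
E
python3 - <<'E'
from h import *
print(get_obs(), pinch_z)
for n in ["top","side"]:
    s=snapshot(n); save(s,n+"0.png"); print(n,s["fov_y"],s["cx"],s["cy"],s["k1"],s["position"],s["attitude"])
    for t in ["scale","dome_top","weight","knob","knob_bore","shaft_tip","parcel","spool","tin"]:
        print(t,[(np.round(d["position"]).tolist(),round(d["conf"],2),np.round(at_depth(s,*d["position"])).tolist()) for d in pinpoint(s,t)[:5]])
E
```

```text
pics
{'clock': 0.0, 'q': array([-1.10820008,  0.68998586, -0.19454364,  1.56637846,  0.1572685 ,
        0.90247147, -0.21511201]), 'joint_velocities': array([ 2.38776042e-05,  1.22506732e-04,  1.80462551e-03,  3.91947945e-04,
        7.32818415e-04,  1.59212089e-04, -6.86875676e-04]), 'effort': array([ 7.23865414e-04, -5.39609098e+01, -1.26585167e+00, -1.58539206e+01,
        9.16945544e-03,  9.80623561e-03,  6.95325483e-06]), 'eef_pos': array([259.60881569, 567.80537511, 230.47443825]), 'eef_rot': array([ 2.12720209e-01,  9.77112713e-01, -9.13923109e-04, -1.53410108e-04]), 'wrist_force': array([-0.35668983,  0.21583113, -0.62027369]), 'torque': array([-0.04196482,  0.02326866,  0.04478652]), 'grasp_force': 0.0, 'grip_width': 85.25723267199363} 18.700000000000003
top 45.44512287777279 317.404638029616 197.68285746419008 0.04659605050291427 [ 500.02768846   49.89335052 1287.39855516] [ 0.02772641 -0.02128492 -0.69895296  0.71431292]
scale [([307.0, 216.0], 0.87, [537.0, 88.0, 71.0])]
dome_top [([271.0, 217.0], 0.7, [532.0, 179.0, 77.0]), ([186.0, 225.0], 0.41, [509.0, 402.0, 44.0])]

[... 628 characters left out ...]
301  834.07788532] [-0.04013767  0.45528768  0.88788452 -0.05256594]
scale [([327.0, 231.0], 0.87, [523.0, 178.0, 81.0])]
dome_top [([325.0, 229.0], 0.73, [529.0, 173.0, 84.0])]
weight [([350.0, 169.0], 0.52, [486.0, -270.0, 25.0])]
knob [([306.0, 183.0], 0.71, [643.0, -175.0, 13.0]), ([309.0, 170.0], 0.6, [646.0, -266.0, 14.0]), ([325.0, 232.0], 0.31, [528.0, 179.0, 80.0])]
knob_bore [([303.0, 175.0], 0.59, [654.0, -189.0, 36.0]), ([312.0, 168.0], 0.41, [634.0, -271.0, 18.0])]
shaft_tip [([335.0, 186.0], 0.46, [534.0, -182.0, -1.0])]
parcel [([320.0, 317.0], 0.72, [507.0, 457.0, 50.0])]
spool [([386.0, 193.0], 0.49, [349.0, -128.0, 20.0])]
tin [([276.0, 177.0], 0.69, [757.0, -188.0, 24.0])]
```

View pics/top0.png

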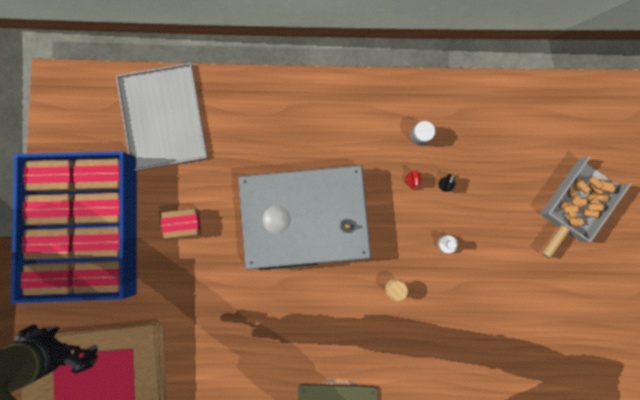

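Run:
```python
import cv2
a=cv2.imread("pics/top0.png");
c1=cv2.resize(a[150:290,370:480],None,fx=4,fy=4,interpolation=cv2.INTER_CUBIC)
c2=cv2.resize(a[180:260,240:380],None,fx=2.5,fy=2.5,interpolation=cv2.INTER_CUBIC)
import numpy as np
o=np.zeros((560,800,3),np.uint8); o[:560,:440]=c1; o[:200,445:795]=c2; 
b=cv2.imread("pics/side0.png"); c3=cv2.resize(b[140:260,270:410],None,fx=2.5,fy=2.5,interpolation=cv2.INTER_CUBIC); o[205:505,445:795]=c3
cv2.imwrite("pics/crop0.png",o)
```

```text
(no output)
```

View pics/crop0.png

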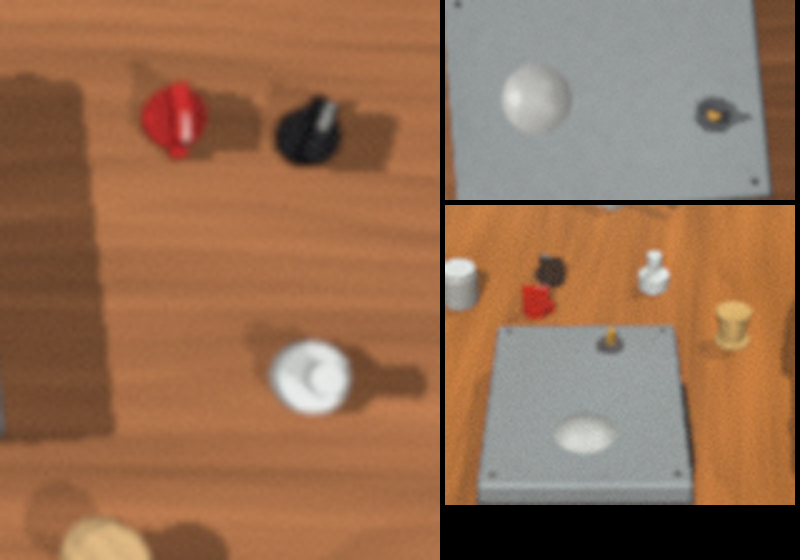

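Top view: the knob candidates are the black knob at (447,182), which matches the description, and the red look-alike at (414,180). The only weight is at (448,243), the dome is at (275,219) and the shaft is at (348,226). The tin is at (424,131) and the spool at (396,290). I'll take the wrist views on the way over.

>>> {"method": "play_rows", "body": {"plan": [[[-0.032,-0.022,0],[0,0,0]],[[-0.032,-0.022,0],[0,0,0]],[[-0.032,-0.022,0],[0,0,0]],[[-0.032,-0.022,0],[0,0,0]],[[-0.032,-0.022,0],[0,0,0]],[[-0.032,-0.022,0],[0,0,0]],[[-0.032,-0.022,0],[0,0,0]],[[-0.032,-0.022,0],[0,0,0]]], "gripper": 0.0854}}

```text
clock: 1.67
eef_pos: [420.3, 300.4, 231.5]
eef_rot: [0.213, 0.977, 0.0, 0.0]
wrist_force: [0.2, -0.8, -0.9]
grip_width: 85.5
grasp_force: 0.0
```

>>> {"method": "play_rows", "body": {"plan": [[[-0.032,-0.022,0],[0,0,0]],[[-0.032,-0.022,0],[0,0,0]],[[-0.032,-0.022,0],[0,0,0]],[[-0.032,-0.022,0],[0,0,0]],[[0,0,0],[0,0,0]],[[0,0,0],[0,0,0]]]}}

```text
clock: 2.17
eef_pos: [500.7, 165.6, 231.2]
eef_rot: [0.216, 0.976, -0.0, 0.0]
wrist_force: [-0.3, 0.8, -0.5]
grip_width: 85.5
grasp_force: 0.0
```

Run:
```python
from h import *
o=get_obs();print(o["clock"],o["eef_pos"],o["eef_rot"],o["q"])
s=snapshot("wrist"); save(s,"w1.png"); print(s["fov_y"],s["k1"],s["position"],s["attitude"])
for t in ["dome_top","shaft_tip","knob","weight"]:
    print(t,[(np.round(d["position"]).tolist(),round(d["conf"],2),np.round(at_depth(s,*d["position"])).tolist()) for d in pinpoint(s,t)[:5]])
```

```text
2.1667 [500.73838403 165.59792289 231.20439953] [ 2.15943325e-01  9.76405707e-01 -4.47790234e-04  4.18280242e-04] [-0.25035132  0.56608026 -0.2504363   1.85755313  0.19978415  0.74211856
  0.5243554 ]
66.24729621607484 -0.06021958889454768 [435.32556748 194.76273846 373.39655972] [-0.12092021 -0.07647141  0.53217602  0.83445737]
dome_top [([332.0, 212.0], 0.66, [527.0, 165.0, 82.0])]
shaft_tip [([519.0, 96.0], 0.69, [504.0, 391.0, 46.0]), ([170.0, 276.0], 0.65, [515.0, -12.0, 98.0])]
knob []
weight [([42.0, 281.0], 0.56, [469.0, -260.0, 11.0])]
```

View pics/w1.png

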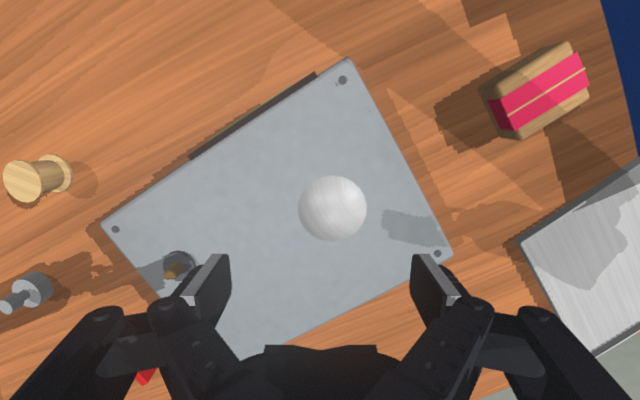

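The wrist view shows the dome at (332,208), the shaft partly hidden by a finger at (177,270) and the weight at (25,290). I'll fit the dome and the weight from the depth maps.

```bash
cat >> h.py <<'E'
def cloud(s):
    f,M,p=cam(s); v,u=np.mgrid[0:400,0:640].astype(float)
    xd=(u-s["cx"])/f; yd=(v-s["cy"])/f; x,y=xd,yd
    for _ in range(20):
        k=1+s["k1"]*(x*x+y*y); x,y=xd/k,yd/k
    P=np.stack([x,-y,-np.ones_like(x)],-1)*s["z_map"][...,None]
    return P@M.T+p
def near(C,c,r,z0,z1):
    return C[(np.hypot(C[...,0]-c[0],C[...,1]-c[1])<r)&(C[...,2]>z0)&(C[...,2]<z1)]
def sph(Q,Rs):
    from scipy.optimize import least_squares
    r=least_squares(lambda c:np.linalg.norm(Q-c,axis=1)-Rs,[*Q[:,:2].mean(0),Q[:,2].max()-Rs],loss="soft_l1")
    return r.x,np.std(r.fun)
E
python3 - <<'E'
from h import *
for n in ["wrist","top","side"]:
    s=snapshot(n);C=cloud(s)
    Q=near(C,(531,172),60,60,90); print(n,"deck z",np.median(Q[:,2]))
    Q=near(C,(531,172),42,74,90); print(" dome",len(Q),sph(Q,60),Q.mean(0))
    q=near(C,(466,-275),35,3,75)
    if len(q)>20: print(" weight",len(q),q[:,2].max(),"head",near(C,(466,-275),35,45,75).mean(0), len(near(C,(466,-275),35,45,75)), "foot",near(C,(466,-275),35,20,30).mean(0), "n", len(near(C,(466,-275),35,20,30)))
    t=near(C,(515,-12),12,86,105); 
    if len(t): print(" shaft",len(t),t.mean(0),t[:,2].max())
    print(" table",np.median(near(C,(350,0),60,-20,20)[:,2]))
E
```

```text
wrist deck z 70.20785478324467
 dome 2371 (array([528.07828245, 164.46521262,  21.76258023]), np.float64(0.63926373865503)) [526.35759506 165.07698706  78.10236414]
 weight 1268 58.89693603336383 head [ 474.31986854 -276.22335237   53.54064486] 241 foot [ 473.12250589 -276.79558381   23.79054302] n 554
 shaft 163 [513.2342203  -12.4926417   93.61081273] 97.84612323485698
 table -0.24938528670287496
top deck z 72.01765705771209
 dome 263 (array([529.67515638, 164.01607377,  22.59109092]), np.float64(2.3069093895291806)) [534.80266178 157.27959921  78.71022915]
 weight 328 64.25642953802299 head [ 474.8377395  -279.8908757    57.26623383] 71 foot [ 474.33969177 -278.07690145   24.55126349] n 168
 shaft 21 [515.02410235 -14.36739161  97.34502623] 102.21064657267698
 table 0.6805196568051315
side deck z 71.66517971765927
 dome 226 (array([529.40030111, 166.34965324,  22.83084264]), np.float64(1.482840405459585)) [528.47269141 171.45403268  78.56182374]
 weight 147 62.10580786633716 head [ 476.46759287 -276.69392553   54.92037422] 29 foot [ 474.70463268 -275.2298602    24.3932676 ] n 57
 shaft 16 [516.32777777  -9.7054663   94.4842496 ] 102.39103678686729
 table 0.3486328164274255
```

>>> {"method": "play_rows", "body": {"plan": [[[-0.0145,-0.0375,0],[0,0,0]],[[-0.0145,-0.0375,0],[0,0,0]],[[-0.0145,-0.0375,0],[0,0,0]],[[-0.0145,-0.0375,0],[0,0,0]],[[-0.0145,-0.0375,0],[0,0,0]],[[-0.0145,-0.0375,0],[0,0,0]],[[-0.0145,-0.0375,0],[0,0,0]],[[-0.0145,-0.0375,0],[0,0,0]]]}}

```text
clock: 3.23
eef_pos: [479.8, -153.8, 231.4]
eef_rot: [0.212, 0.977, 0.0, 0.0]
wrist_force: [0.8, -0.3, 0.3]
grip_width: 85.5
grasp_force: 0.0
```

>>> {"method": "play_rows", "body": {"plan": [[[-0.0145,-0.0375,0],[0,0,0]],[[-0.0145,-0.0375,0],[0,0,0]],[[-0.0145,-0.0375,0],[0,0,0]],[[0,0,0.03],[0,0,0]],[[0,0,0.03],[0,0,0]],[[0,0,0],[0,0,0]],[[0,0,0],[0,0,0]]]}}

```text
clock: 3.82
eef_pos: [472.1, -271.6, 170.5]
eef_rot: [0.212, 0.977, 0.001, -0.002]
wrist_force: [0.8, -0.1, 0.2]
grip_width: 85.2
grasp_force: 0.0
```

Run:
```python
from h import *
o=get_obs();print(o["clock"],o["eef_pos"],o["eef_rot"],o["q"])
s=snapshot("wrist"); save(s,"w2.png");C=cloud(s)
c=(474,-277)
h=near(C,c,30,45,75);ft=near(C,c,30,20,30);print(len(h),h.mean(0),h[:,2].max(),ft.mean(0))
tp=near(C,c,30,56,61);print("top",len(tp),(tp.max(0)+tp.min(0))/2,np.ptp(tp,axis=0))
for t in ["weight","knob","knob_bore"]:
    print(t,[(np.round(d["position"]).tolist(),round(d["conf"],2),np.round(at_depth(s,*d["position"])).tolist()) for d in pinpoint(s,t)[:5]])
M=R.from_quat(o["eef_rot"]).as_matrix()
print(M.T@(np.array([*((tp.max(0)+tp.min(0))/2)[:2],31])-o["eef_pos"]))
```

```text
3.8167 [ 472.14996199 -271.63287875  170.47542187] [ 2.12098864e-01  9.77246511e-01  6.29720949e-04 -1.71235816e-03] [ 0.60054963  0.67789612 -0.2692648   1.86454974  0.28209009  0.63984099
  1.30313526]
536 [ 472.88674095 -282.23000293   56.8031655 ] 59.712408826334155 [ 469.69944665 -280.45529581   23.68361126]
top 467 [ 474.01463914 -282.85311108   57.86909158] [21.2092998  21.22816128  3.68663449]
weight [([316.0, 192.0], 0.97, [467.0, -275.0, 44.0])]
knob [([369.0, 312.0], 0.76, [614.0, -280.0, 33.0])]
knob_bore [([370.0, 315.0], 0.55, [614.0, -280.0, 38.0])]
[ -6.85222595  -9.50807265 139.44679091]
```

View pics/w2.png

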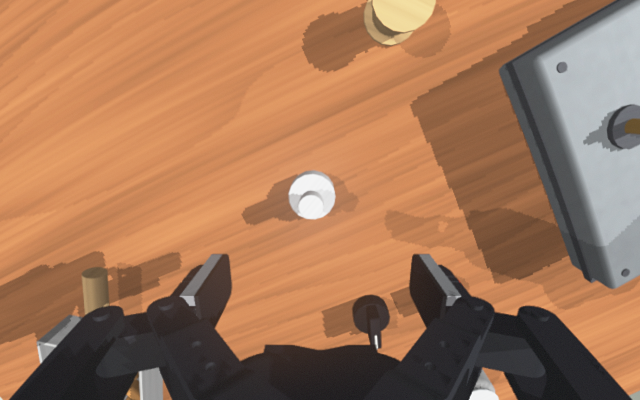

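Wrist view: the weight is upright at (312,195), head at (311,206). The black knob is at (370,314), and its white line points down the image. I'm descending onto the weight's head.

>>> {"method": "play_rows", "body": {"plan": [[[-0.007,-0.0095,0.02],[0,0,0]],[[0,0,0.03],[0,0,0]],[[0,0,0.03],[0,0,0]],[[0,0,0.03],[0,0,0]],[[0,0,0.02],[0,0,0]],[[0,0,0.0095],[0,0,0]],[[0,0,0],[0,0,0]],[[0,0,0],[0,0,0]]]}}

```text
clock: 4.68
eef_pos: [476.2, -284.5, 32.8]
eef_rot: [0.213, 0.977, -0.0, 0.001]
wrist_force: [-0.5, 0.4, -0.7]
grip_width: 85.2
grasp_force: 0.0
```

>>> {"method": "play_rows", "body": {"plan": [[[0,0,0],[0,0,0]],[[0,0,0],[0,0,0]],[[0,0,0],[0,0,0]],[[0,0,0],[0,0,0]],[[0,0,0],[0,0,0]],[[0,0,0],[0,0,0]],[[0,0,0],[0,0,0]],[[0,0,0],[0,0,0]]], "gripper": 0.0, "newtons": 40}}

```text
clock: 5.35
eef_pos: [475.8, -284.2, 32.2]
eef_rot: [0.213, 0.977, 0.0, 0.0]
wrist_force: [0.3, 0.9, 4.2]
grip_width: 20.7
grasp_force: 39.1
```

Run:
```python
from h import *
o=get_obs();print(o["clock"],o["eef_pos"],o["eef_rot"],o["grip_width"],o["grasp_force"])
s=snapshot("wrist"); save(s,"w3.png")
C=cloud(s)
q=near(C,o["eef_pos"][:2],40,18,27);print(len(q),(q.max(0)+q.min(0))/2,np.ptp(q,axis=0))
```

```text
5.35 [ 475.79249423 -284.21455001   32.18038689] [2.12642620e-01 9.77129929e-01 6.86278408e-05 4.61362100e-04] 20.720805662745036 39.0547639131546
2602 [ 467.23823275 -282.99693811   22.38832018] [33.47918507 44.21331156  8.75914155]
```

View pics/w3.png

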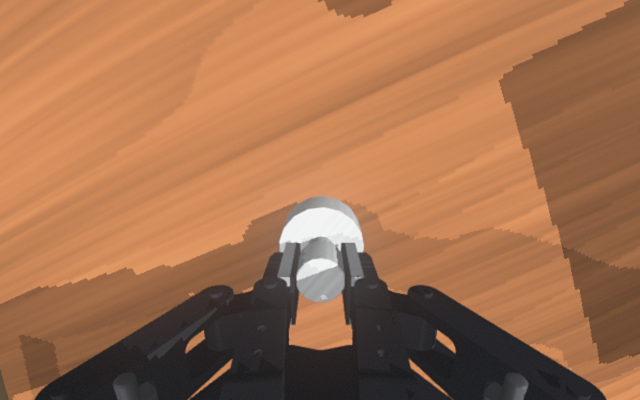

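The weight is gripped by its head. I'll lift it and carry it to the dome.

>>> {"method": "play_rows", "body": {"plan": [[[0,0,-0.012],[0,0,0]],[[0,0,-0.03],[0,0,0]],[[0,0,-0.03],[0,0,0]],[[0,0,-0.03],[0,0,0]],[[0,0,-0.03],[0,0,0]],[[0.0058,0.0179,0],[0,0,0]],[[0.0116,0.0358,0],[0,0,0]],[[0.0116,0.0358,0],[0,0,0]]]}}

```text
clock: 6.07
eef_pos: [485.2, -192.0, 164.4]
eef_rot: [0.215, 0.977, -0.001, 0.0]
wrist_force: [1.0, 1.2, -3.5]
grip_width: 20.7
grasp_force: 40.0
```

>>> {"method": "play_rows", "body": {"plan": [[[0.0116,0.0358,0],[0,0,0]],[[0.0116,0.0358,0],[0,0,0]],[[0.0116,0.0358,0],[0,0,0]],[[0.0116,0.0358,0],[0,0,0]],[[0.0116,0.0358,0],[0,0,0]],[[0.0116,0.0358,0],[0,0,0]],[[0.0116,0.0358,0],[0,0,0]],[[0.0116,0.0358,0],[0,0,0]]]}}

```text
clock: 6.73
eef_pos: [519.8, 109.5, 163.8]
eef_rot: [0.213, 0.977, -0.001, -0.001]
wrist_force: [0.3, -1.3, -4.2]
grip_width: 20.9
grasp_force: 40.0
```

>>> {"method": "play_rows", "body": {"plan": [[[0.0116,0.0358,0],[0,0,0]],[[0.0058,0.0179,0],[0,0,0]],[[0,0,0],[0,0,0]],[[0,0,0],[0,0,0]],[[0,0,0],[0,0,0]]]}}

```text
clock: 7.15
eef_pos: [526.5, 162.4, 163.5]
eef_rot: [0.213, 0.977, -0.001, -0.001]
wrist_force: [-0.1, -1.3, -3.4]
grip_width: 21.0
grasp_force: 40.1
```

```bash
cat >> h.py <<'E'
def foot(s,c,r0=23.):
    "fit foot cylinder: rim of its white top, horizontal plane; c=(x,y,z_top guess)"
    from scipy.optimize import least_squares
    C=cloud(s); Q=near(C,c,40,c[2]-22,c[2]-3)
    b=Q  # side wall points
    r=least_squares(lambda p:np.hypot(b[:,0]-p[0],b[:,1]-p[1])-r0,c[:2],loss="soft_l1")
    return r.x,np.std(r.fun),len(b),near(C,c,23,c[2]-2.5,c[2]+2.5)
E
python3 - <<'E'
from h import *
o=get_obs();p=o["eef_pos"];print(o["clock"],p,o["eef_rot"],o["grip_width"],o["grasp_force"],o["wrist_force"])
for n in ["wrist","top","side"]:
    s=snapshot(n)
    if n=="wrist": save(s,"w4.png")
    x,sd,m,q=foot(s,(p[0],p[1],p[2]-32+24)); print(n,x,sd,m,np.median(q,axis=0) if len(q) else 0)
    print([ (np.round(at_z(s,*d["position"],p[2]-32),1),d["conf"]) for d in pinpoint(s,"weight")])
    C=cloud(s);Q=near(C,(528,164.6),44,74,84)
    print(" dome",len(Q),sph(Q,60))
E
```

```text
7.15 [526.48794854 162.39438657 163.49303222] [ 2.13273366e-01  9.76991425e-01 -1.31718894e-03 -7.01311281e-04] 21.01369782519081 40.13416349887848 [-0.11286144 -1.25482414 -3.43535529]
wrist [524.77952829 162.61149347] 0.19145738058091785 626 [514.66385353 168.84418834 155.20414713]
[(array([524.5, 165. , 131.5]), 0.77)]
 dome 1776 (array([527.82564025, 164.54209389,  21.65808147]), np.float64(0.622973153790822))
top [526.48794854 162.39438657] nan 0 0
[]
 dome 16 (array([539.84388205, 130.45760939,  16.17225308]), np.float64(1.3204865351168378))
side [526.97691732 162.26565808] 1.3383680006896426 84 [519.0537619  170.96526732 156.38856557]
[(array([528.4, 167.3, 131.5]), 0.69)]
 dome 213 (array([529.34878184, 164.90352393,  22.58028702]), np.float64(1.5302475601048071))
  ret = _var(a, axis=axis, dtype=dtype, out=out, ddof=ddof,
  arrmean = um.true_divide(arrmean, div, out=arrmean,
  ret = ret.dtype.type(ret / rcount)
```

View pics/w4.png

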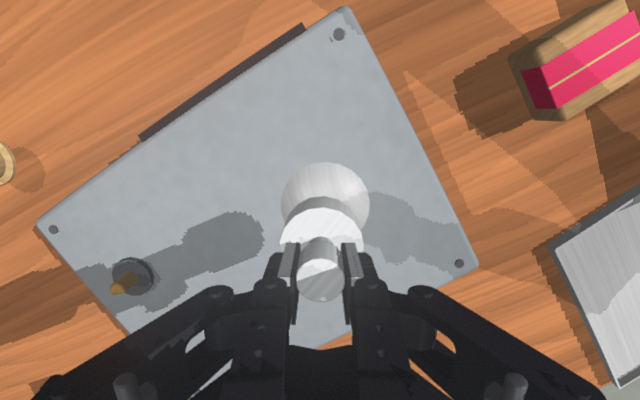

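The weight hangs at (320,240) in the picture, 3 mm short of the dome's centre. I'll correct that and lower it.

>>> {"method": "play_rows", "body": {"plan": [[[-0.002,0.003,0.01],[0,0,0]],[[0,0,0.015],[0,0,0]],[[0,0,0.012],[0,0,0]],[[0,0,0.006],[0,0,0]],[[0,0,0.003],[0,0,0]],[[0,0,0],[0,0,0]],[[0,0,0],[0,0,0]],[[0,0,0],[0,0,0]]]}}

```text
clock: 8.12
eef_pos: [530.9, 166.4, 118.3]
eef_rot: [0.213, 0.977, 0.0, 0.001]
wrist_force: [-0.6, -0.9, -4.7]
grip_width: 20.2
grasp_force: 40.1
```

Run:
```python
from h import *
o=get_obs();p=o["eef_pos"];print(o["clock"],p,o["wrist_force"])
s=snapshot("wrist")
x,sd,m,q=foot(s,(p[0],p[1],p[2]-32+24)); print(x,sd,m,np.median(q,axis=0))
C=cloud(s);Q=near(C,(528,164.6),44,74,82); d=np.hypot(*(Q[:,:2]-x).T); print(" dome",len(Q),sph(Q[d>25],60))
```

```text
8.1167 [530.92854971 166.37846253 118.32892939] [-0.62645312 -0.94621847 -4.66861963]
[529.21086223 166.64063094] 0.19223337646870883 625 [519.11020011 172.74582088 110.03972204]
 dome 1681 (array([528.1604892 , 164.58694969,  21.8221976 ]), np.float64(0.5390976262190235))
```

>>> {"method": "play_rows", "body": {"plan": [[[0.0003,-0.0023,0.001],[0,0,0]],[[0,0,0.001],[0,0,0]],[[0,0,0.001],[0,0,0]],[[0,0,0],[0,0,0]],[[0,0,0],[0,0,0]],[[0,0,0],[0,0,0]]]}}

```text
clock: 8.67
eef_pos: [529.2, 164.3, 114.8]
eef_rot: [0.213, 0.977, 0.0, 0.0]
wrist_force: [0.0, -0.0, -4.0]
grip_width: 20.5
grasp_force: 40.1
```

>>> {"method": "play_rows", "body": {"plan": [[[0,0,0.001],[0,0,0]],[[0,0,0],[0,0,0]],[[0,0,0],[0,0,0]]]}}

```text
clock: 8.92
eef_pos: [529.4, 164.3, 114.0]
eef_rot: [0.213, 0.977, 0.0, 0.0]
wrist_force: [-0.6, -0.0, -2.2]
grip_width: 20.4
grasp_force: 40.4
```

Run:
```python
from h import *
o=get_obs();p=o["eef_pos"];print(o["clock"],p,o["wrist_force"])
s=snapshot("wrist")
x,sd,m,q=foot(s,(p[0],p[1],p[2]-32+24)); print(x,sd,m,np.median(q,axis=0))
```

```text
8.9167 [529.37036212 164.31255227 113.95472849] [-0.56141305 -0.0194516  -2.18778162]
[527.62292307 164.57841942] 0.19228538132564787 624 [517.50310981 170.70430353 105.68855071]
```

It's centred to within 0.5 mm and just touching. Next I'll lower the grip force and open gently.

>>> {"method": "play_rows", "body": {"plan": [[[0,0,0.0004],[0,0,0]],[[0,0,0],[0,0,0]],[[0,0,0],[0,0,0]],[[0,0,0],[0,0,0]]], "newtons": 20}}

```text
clock: 9.3
eef_pos: [529.4, 164.3, 113.8]
eef_rot: [0.213, 0.977, 0.0, 0.0]
wrist_force: [-1.4, -0.4, 4.5]
grip_width: 20.4
grasp_force: 40.8
```

>>> {"method": "play_rows", "body": {"plan": [[[0,0,0],[0,0,0]],[[0,0,0],[0,0,0]],[[0,0,0],[0,0,0]]], "gripper": 0.026}}

```text
clock: 9.55
eef_pos: [529.2, 164.2, 113.2]
eef_rot: [0.213, 0.977, 0.0, -0.0]
wrist_force: [-0.7, -0.7, -0.9]
grip_width: 26.1
grasp_force: 0.0
```

>>> {"method": "play_rows", "body": {"plan": [[[0,0,0],[0,0,0]],[[0,0,0],[0,0,0]],[[0,0,0],[0,0,0]],[[0,0,0],[0,0,0]],[[0,0,0],[0,0,0]],[[0,0,0],[0,0,0]]], "gripper": 0.07}}

```text
clock: 10.05
eef_pos: [529.1, 164.2, 113.4]
eef_rot: [0.213, 0.977, 0.0, -0.0]
wrist_force: [0.3, 0.5, 0.1]
grip_width: 70.1
grasp_force: 0.0
```

Run:
```python
from h import *
for i in range(2):
    o=get_obs();p=o["eef_pos"];print(o["clock"],p,o["wrist_force"],o["grip_width"])
    s=snapshot("wrist")
    x,sd,m,q=foot(s,(528,164.6,106)); print(x,sd,m,np.median(q,axis=0))
save(s,"w5.png")
```

```text
10.05 [529.14380408 164.15447717 113.3855792 ] [0.26196036 0.4688178  0.11698455] 70.05430929372847
[527.63816499 165.10769227] 0.2178648450946045 587 [519.88047986 169.91280362 105.48746284]
10.1 [529.16339792 164.19951864 113.39470964] [-1.47557824  1.4398733  -0.13182145] 69.88423923581499
[527.64612731 165.08707327] 0.20581435956859256 585 [519.87084521 169.93237142 105.47199172]
```

View pics/w5.png

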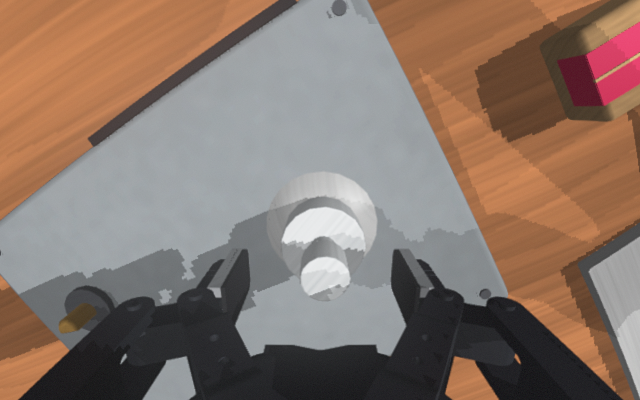

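The weight stands balanced at (322,235). I'll go up and look at the shaft on the way to the knob.

>>> {"method": "play_rows", "body": {"plan": [[[0,0,-0.01],[0,0,0]],[[0,0,-0.03],[0,0,0]],[[0,0,-0.04],[0,0,0]],[[0,0,-0.015],[0,0,0]],[[-0.018,-0.028,0],[0,0,0]],[[-0.018,-0.028,0],[0,0,0]],[[-0.018,-0.028,0],[0,0,0]],[[-0.018,-0.028,0],[0,0,0]]], "gripper": 0.0854}}

```text
clock: 10.82
eef_pos: [548.2, 31.0, 209.5]
eef_rot: [0.212, 0.977, 0.0, 0.001]
wrist_force: [0.3, -0.7, -0.1]
grip_width: 85.4
grasp_force: 0.0
```

>>> {"method": "play_rows", "body": {"plan": [[[-0.018,-0.028,0],[0,0,0]],[[-0.018,-0.028,0],[0,0,0]],[[0,0,0],[0,0,0]],[[0,0,0],[0,0,0]],[[0,0,0],[0,0,0]]]}}

```text
clock: 11.23
eef_pos: [557.5, -32.9, 208.9]
eef_rot: [0.213, 0.977, 0.001, 0.0]
wrist_force: [1.0, 0.0, 0.2]
grip_width: 85.7
grasp_force: 0.0
```

Run:
```python
from h import *
o=get_obs();p=o["eef_pos"];print(o["clock"],p,o["eef_rot"],o["q"])
s=snapshot("wrist");C=cloud(s)
x,sd,m,q=foot(s,(528,164.6,106)); print("weight",x,sd,m,np.median(q,axis=0))
for t in ["shaft_tip"]:
    print(t,[(d["position"],d["conf"],at_z(s,*d["position"],97)) for d in pinpoint(s,t)])
Q=near(C,(514,-12),15,95.5,99.5);print("tip",len(Q),Q.mean(0),(Q.max(0)+Q.min(0))/2,np.ptp(Q,axis=0))
B=near(C,(514,-12),24,74.5,77.5);print("boss",len(B),(B.max(0)+B.min(0))/2,np.ptp(B,axis=0))
u,v=proj(s,(514,-12,90)).astype(int);print(u,v)
im=s["image"][max(v-50,0):v+50,max(u-50,0):u+50,::-1];im=cv2.resize(im,(500,500),interpolation=cv2.INTER_CUBIC)
cv2.imwrite("pics/shaft.png",im)
np.save("tip.npy",near(C,(514,-12),15,80,100))
```

```text
11.2333 [557.52348369 -32.92428472 208.91530668] [2.12756464e-01 9.77105114e-01 5.11137104e-04 1.51087654e-04] [ 0.1066911   0.63226616 -0.21492024  1.79351362  0.18770187  0.73509712
  0.93449505]
weight [527.25478505 165.30664496] 0.4935944582223545 743 [524.95254798 158.39868023 105.50261664]
shaft_tip [([319.4, 144.5], 0.76, array([514.19468513, -15.08722596,  97.        ]))]
tip 133 [514.36920467 -15.34635956  96.61231475] [514.18196337 -14.99714185  97.15996081] [ 9.56192136 12.27133723  3.30353062]
boss 999 [515.59520112 -15.22583728  75.99963541] [35.25017041 35.50146113  2.97486172]
322 141
```

View pics/shaft.png

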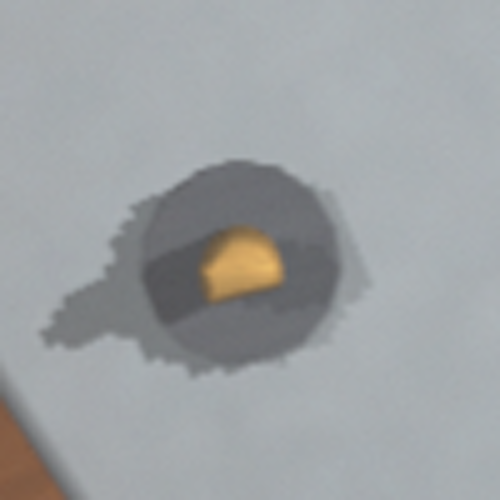

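The crop shows the shaft with its flat facing down the image. The flat's edge runs from about (208,300) to (282,287) in the crop. I'll fit it.

```bash
cat >> h.py <<'E'
def dfit(s,c,z=97):
    "fit D outline (R 7-ish, flat offset ratio .5) to brass pixels rayed to plane z"
    from scipy.optimize import minimize
    u,v=proj(s,(*c,z)).astype(int); hsv=cv2.cvtColor(s["image"],cv2.COLOR_RGB2HSV)
    P=[];I=[]
    for b in range(v-22,v+23):
        for a in range(u-22,u+23):
            w=at_z(s,a,b,z)[:2]
            if np.hypot(*(w-c))<14:
                h=hsv[b,a].astype(int); P.append(w);I.append(h[1]>85 and h[2]>70)
    P=np.array(P);I=np.array(I,float);best=None
    def cost(p):
        d=P-p[:2];n=np.array([np.cos(p[2]),np.sin(p[2])]);q=np.minimum(p[3]-np.hypot(*d.T),p[3]*.5-d@n)
        m=1/(1+np.exp(-q/.4)); return np.mean((m-I)**2)
    for a0 in np.arange(-3,3.1,.5):
        r=minimize(cost,[*c,a0,6.5],method="Nelder-Mead")
        if best is None or r.fun<best.fun:best=r
    return best.x,best.fun,I.sum()
E
python3 - <<'E'
from h import *
s=snapshot("wrist")
for z in (96.5,):
    x,f,n=dfit(s,np.array([514.3,-15.2]),z); print(x[:2],np.degrees(x[2]),x[3],f,n)
a=at_z(s,313.6,151,97);b=at_z(s,328.4,148.4,97);d=(b-a)[:2];print(a,b,np.degrees(np.arctan2(d[0],-d[1])),"or +180")
C=cloud(s); B=near(C,(515,-15),60,68,72)
# knob in top view
t=snapshot("top");c=near(cloud(t),(636,-277),40,5,60);print("knob top",c.mean(0),near(cloud(t),(636,-277),40,38,60).mean(0))
print("scale yaw hint: corners later")
E
```

```text
[514.79334245 -14.93116751] -8.911016216615048 6.801050442873995 0.011452491600286475 177.0
[516.92887471 -20.40590848  97.        ] [520.02751544  -8.43462841  97.        ] 165.48808030804713 or +180
knob top [ 633.53560717 -277.33668425   26.28123774] [ 633.1952206  -279.23097533   44.06087207]
scale yaw hint: corners later
```

>>> {"method": "play_rows", "body": {"plan": [[[-0.0268,-0.024,0],[0,0,0]],[[-0.0268,-0.024,0],[0,0,0]],[[-0.0268,-0.024,0],[0,0,0]],[[-0.0268,-0.024,0],[0,0,0]],[[-0.0268,-0.024,0],[0,0,0]],[[-0.0268,-0.024,0],[0,0,0]],[[-0.0268,-0.024,0.02],[0,0,0]],[[-0.0268,-0.024,0.02],[0,0,0]]]}}

```text
clock: 12.1
eef_pos: [674.7, -298.0, 169.5]
eef_rot: [0.212, 0.977, 0.0, 0.002]
wrist_force: [0.0, -0.2, -0.1]
grip_width: 85.0
grasp_force: 0.0
```

>>> {"method": "play_rows", "body": {"plan": [[[0,0,0],[0,0,0]],[[0,0,0],[0,0,0]],[[0,0,0],[0,0,0]]]}}

```text
clock: 12.35
eef_pos: [673.0, -295.4, 167.9]
eef_rot: [0.212, 0.977, 0.001, -0.0]
wrist_force: [-0.1, -0.1, 0.8]
grip_width: 85.4
grasp_force: 0.0
```

Run:
```python
from h import *
o=get_obs();p=o["eef_pos"];print(o["clock"],p,o["eef_rot"],o["q"])
s=snapshot("wrist");C=cloud(s); save(s,"w6.png")
print("full bar top")
K=(634,-278)
T=near(C,K,35,41.5,47); print(len(T),T.mean(0))
r=cv2.minAreaRect(T[:,:2].astype(np.float32)); print(r)
S=near(C,K,35,15,20.5); (cx,cy),rad=cv2.minEnclosingCircle(S[:,:2].astype(np.float32)); print("skirt",len(S),cx,cy,rad,S.mean(0))
sk=S[:,:2]; print("far pts", sk[np.argmax(np.hypot(*(sk-T.mean(0)[:2]).T))])
# white line
g=s["image"].astype(int); m=(g.min(2)>130)&(np.hypot(C[...,0]-K[0],C[...,1]-K[1])<30)&(C[...,2]>40)&(C[...,2]<48)
print("white",m.sum(),C[m].mean(0) if m.any() else 0)
u,v=proj(s,(634,-278,40)).astype(int);print(u,v)
im=g[max(v-60,0):v+60,max(u-60,0):u+60,::-1].astype(np.uint8);cv2.imwrite("pics/knob.png",cv2.resize(im,(480,480)))
print([(d["position"],d["conf"],at_z(s,*d["position"],13)) for d in pinpoint(s,"knob_bore")])
```

```text
12.35 [ 672.98368731 -295.36840458  167.93361578] [ 2.12024552e-01  9.77263839e-01  8.97500950e-04 -4.15613411e-04] [ 0.4532927   0.91895266 -0.22950291  1.23262789  0.2126299   1.01415916
  1.34225169]
full bar top
626 [ 633.48240221 -282.032464     43.59269828]
((633.917724609375, -282.26934814453125), (11.954263687133789, 40.16796875), 72.04148864746094)
skirt 962 637.4495239257812 -283.2741394042969 24.46701431274414 [ 634.48537352 -282.02927682   17.67267204]
far pts [ 659.93941277 -292.90926363]
white 73 [ 643.26776031 -285.47833828   44.20841163]
321 147
[([316.5, 147.2], 0.92, array([ 634.43312986, -282.84214378,   13.        ])), ([406.2, 118.4], 0.7, array([ 644.73968866, -194.47327796,   13.        ]))]
```

View pics/knob.png

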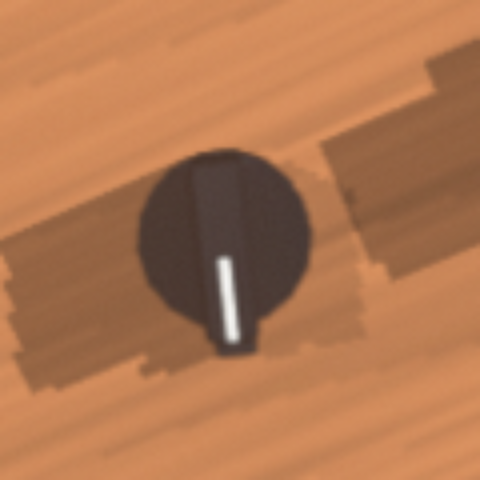

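The black knob is confirmed: its white line runs from about (222,258) to (232,342) in the crop, towards the tab. The knob's yaw is about -18 degrees. I'll turn the tool 6.5 degrees and grasp the bar.

>>> {"method": "play_rows", "body": {"plan": [[[0.0205,-0.0022,0],[0,0,0]],[[0.0205,-0.0021,0],[0,0,0]],[[0,0,0.03],[0,0,-6.5]],[[0,0,0.035],[0,0,0]],[[0,0,0.035],[0,0,0]],[[0,0,0],[0,0,0]],[[0,0,0],[0,0,0]]]}}

```text
clock: 13.03
eef_pos: [633.0, -282.3, 68.1]
eef_rot: [0.156, 0.988, 0.001, -0.001]
wrist_force: [-0.5, -0.3, 0.5]
grip_width: 85.0
grasp_force: 0.0
```

Run:
```python
from h import *
o=get_obs();p=o["eef_pos"];M=R.from_quat(o["eef_rot"]).as_matrix();print(o["clock"],p,np.degrees(np.arctan2(-M[1,0],-M[0,0])))
s=snapshot("wrist");C=cloud(s)
T=near(C,(634,-282),35,41.5,47); r=cv2.minAreaRect(T[:,:2].astype(np.float32)); print(r)
print(M.T@(np.array([*r[0],21.5])-p))
```

```text
13.0333 [ 632.95300851 -282.29765552   68.12970075] -17.955208825591797
((633.167236328125, -281.9859313964844), (11.837849617004395, 39.38972854614258), 71.6551284790039)
[-0.24118074  0.32993751 46.62944382]
```

>>> {"method": "play_rows", "body": {"plan": [[[0,0,0.02],[0,0,0]],[[0,0,0.017],[0,0,0]],[[0,0,0.0095],[0,0,0]],[[0,0,0],[0,0,0]],[[0,0,0],[0,0,0]]]}}

```text
clock: 13.5
eef_pos: [634.8, -284.2, 23.6]
eef_rot: [0.157, 0.988, -0.0, 0.001]
wrist_force: [-0.7, -0.2, 0.1]
grip_width: 85.4
grasp_force: 0.0
```

>>> {"method": "play_rows", "body": {"plan": [[[0,0,0],[0,0,0]],[[0,0,0],[0,0,0]],[[0,0,0],[0,0,0]],[[0,0,0],[0,0,0]],[[0,0,0],[0,0,0]],[[0,0,0],[0,0,0]],[[0,0,0],[0,0,0]],[[0,0,0],[0,0,0]]], "gripper": 0.0, "newtons": 60}}

```text
clock: 14.17
eef_pos: [634.0, -284.2, 22.2]
eef_rot: [0.157, 0.988, -0.0, 0.0]
wrist_force: [0.9, 0.0, 2.3]
grip_width: 11.0
grasp_force: 60.4
```

>>> {"method": "play_rows", "body": {"plan": [[[0,0,-0.02],[0,0,0]],[[0,0,-0.035],[0,0,0]],[[0,0,-0.035],[0,0,0]],[[0,0,-0.035],[0,0,0]],[[0,0,-0.015],[0,0,0]],[[0.0183,0.0274,0],[0,0,0]],[[0.0183,0.0274,0],[0,0,0]],[[0.0183,0.0274,0],[0,0,0]]]}}

```text
clock: 14.83
eef_pos: [606.2, -188.5, 162.0]
eef_rot: [0.158, 0.987, 0.0, 0.0]
wrist_force: [0.8, 1.0, -0.8]
grip_width: 10.7
grasp_force: 59.9
```

>>> {"method": "play_rows", "body": {"plan": [[[0.0183,0.0274,0],[0,0,0]],[[0.0183,0.0274,0],[0,0,0]],[[0.0183,0.0274,0],[0,0,0]],[[0.0183,0.0274,0],[0,0,0]],[[0.0183,0.0274,0],[0,0,0]],[[0,0,0],[0,0,-7]],[[0,0,0],[0,0,0]],[[0,0,0],[0,0,0]]]}}

```text
clock: 15.5
eef_pos: [562.3, -30.6, 161.7]
eef_rot: [0.097, 0.995, -0.0, -0.0]
wrist_force: [0.4, -0.9, -0.9]
grip_width: 10.9
grasp_force: 59.9
```

Run:
```python
from h import *
o=get_obs();p=o["eef_pos"];M=R.from_quat(o["eef_rot"]).as_matrix();print(o["clock"],p,np.degrees(np.arctan2(-M[1,0],-M[0,0])),o["grip_width"],o["grasp_force"])
s=snapshot("wrist");C=cloud(s);save(s,"w7.png")
Q=near(C,(515,-15),15,95,99.5)
if len(Q): print("tip",len(Q),Q.mean(0),(Q.max(0)+Q.min(0))/2)
B=near(C,(515,-15),24,74.5,77.5); print("boss",cv2.minEnclosingCircle(B[:,:2].astype(np.float32)))
for z in (96,97):
    x,f,n=dfit(s,np.array([515,-15.]),z); print(x[:2],np.degrees(x[2]),x[3],f,n)
S=near(C,p,32,p[2]-26,p[2]-3); print("knob",len(S),cv2.minEnclosingCircle(S[:,:2].astype(np.float32)),S.min(0),S.max(0))
from scipy.optimize import least_squares
W=near(C,p,32,p[2]-20,p[2]-6)
if len(W)>20:
    r=least_squares(lambda c:np.hypot(W[:,0]-c[0],W[:,1]-c[1])-21,p[:2],loss="soft_l1");print("skirt wall",len(W),r.x,np.std(r.fun), M.T@np.array([*(r.x-p[:2]),0]))
x,sd,m,q=foot(s,(527.6,165,106)); print("weight",x,sd,m)
```

```text
15.5 [562.30065218 -30.59314115 161.74783756] -11.190457068308335 10.904756850164189 59.879844188690186
tip 228 [514.23036993 -15.06627567  96.40928896] [514.36828373 -15.18133867  96.53863157]
boss ((515.4027099609375, -15.27685546875), 17.85991668701172)
[514.66979689 -15.62436934] -8.888450363233153 6.8662867433969765 0.011915904309679409 269.0
[514.55939244 -15.63509314] -8.888348064979327 6.833091687981531 0.011862281616994534 269.0
knob 1751 ((559.4046630859375, -31.4863224029541), 20.8303165435791) [539.96686803 -52.26527715 138.0605466 ] [565.57367297 -10.70736795 158.7389355 ]
skirt wall 539 [561.84621473 -31.70440587] 0.7995403181131869 [ 2.30133230e-01 -1.17832978e+00  5.34202101e-04]
weight [527.18550055 165.33952205] 0.513354257028596 1242
```

View pics/w7.png

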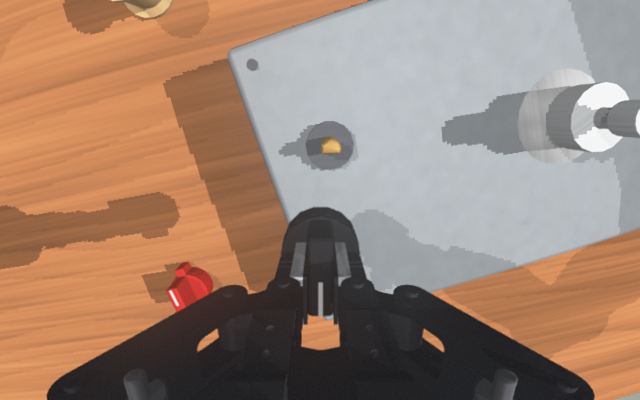

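The knob is held square, the shaft is at (331,146), and the weight is still balanced at right (600,117). I'll move over the shaft and lower to just above the tip.

>>> {"method": "play_rows", "body": {"plan": [[[0.0245,0.0035,0],[0,0,0]],[[0.0245,0.0034,0],[0,0,0]],[[0,0,0.02],[0,0,-1.5]],[[0,0,0.015],[0,0,0]],[[0,0,0],[0,0,0]],[[0,0,0],[0,0,0]],[[0,0,0],[0,0,0]]]}}

```text
clock: 16.13
eef_pos: [516.4, -15.1, 127.3]
eef_rot: [0.085, 0.996, -0.0, 0.001]
wrist_force: [-0.0, -1.0, -1.4]
grip_width: 10.7
grasp_force: 59.9
```

Run:
```python
from h import *
from scipy.optimize import least_squares
o=get_obs();p=o["eef_pos"];M=R.from_quat(o["eef_rot"]).as_matrix();print(o["clock"],p,np.degrees(np.arctan2(-M[1,0],-M[0,0])),o["wrist_force"])
s=snapshot("wrist");C=cloud(s)
W=near(C,p,32,p[2]-20,p[2]-6)
r=least_squares(lambda c:np.hypot(W[:,0]-c[0],W[:,1]-c[1])-21,p[:2],loss="soft_l1");print("skirt wall",len(W),r.x,np.std(r.fun))
B=near(C,(515,-15),24,74.5,77.5); r2=least_squares(lambda c:np.hypot(*(B[np.hypot(*(B[:,:2]-[515.3,-15.3]).T)>16][:,:2]-c).T)-17.3,[515,-15]);print("boss",len(B),r2.x)
for n in ("side","top"):
    s=snapshot(n);C=cloud(s);print(n,[ (np.round(at_z(s,*d["position"],z),1),round(d["conf"],2)) for t,z in (("knob_bore",p[2]-9),("shaft_tip",97)) for d in pinpoint(s,t)])
```

```text
16.1333 [516.42251944 -15.05362608 127.32644168] -9.720237778720941 [-0.03922308 -0.99110018 -1.39374464]
skirt wall 535 [516.0051557  -16.14770681] 0.4436180941202145
boss 371 [515.89121532 -15.42379552]
side [(array([518.7,  -0.9, 118.3]), 0.71), (array([618.9, -49.1, 118.3]), 0.66), (array([511.3, -25.1,  97. ]), 0.46)]
top [(array([ 629.2, -164.6,  118.3]), 0.49)]
```

>>> {"method": "play_rows", "body": {"plan": [[[0.0008,0.0005,0.003],[0,0,0]],[[0,0,0.003],[0,0,0]],[[0,0,0.002],[0,0,0]],[[0,0,0.002],[0,0,0]],[[0,0,0],[0,0,0]],[[0,0,0],[0,0,0]]]}}

```text
clock: 16.98
eef_pos: [514.8, -13.5, 116.6]
eef_rot: [0.083, 0.997, -0.0, -0.0]
wrist_force: [0.2, -0.3, -0.5]
grip_width: 10.9
grasp_force: 59.9
```

>>> {"method": "play_rows", "body": {"plan": [[[0,0,0.002],[0,0,0]],[[0,0,0.001],[0,0,0]],[[0,0,0],[0,0,0]],[[0,0,0],[0,0,0]]]}}

```text
clock: 17.32
eef_pos: [515.5, -13.5, 113.9]
eef_rot: [0.083, 0.997, 0.0, 0.0]
wrist_force: [1.3, -0.3, -0.7]
grip_width: 11.0
grasp_force: 60.0
```

The knob is 5 mm onto the shaft with no resistance. I'll go on.

>>> {"method": "play_rows", "body": {"plan": [[[0,0,0.002],[0,0,0]],[[0,0,0.002],[0,0,0]],[[0,0,0.002],[0,0,0]],[[0,0,0.001],[0,0,0]],[[0,0,0],[0,0,0]],[[0,0,0],[0,0,0]]]}}

```text
clock: 17.82
eef_pos: [515.5, -13.6, 106.8]
eef_rot: [0.083, 0.997, 0.0, 0.0]
wrist_force: [3.9, -0.4, -2.9]
grip_width: 11.0
grasp_force: 59.8
```

>>> {"method": "play_rows", "body": {"plan": [[[0,0,0.001],[0,0,0]],[[0,0,0.001],[0,0,0]],[[0,0,0.001],[0,0,0]],[[0,0,0],[0,0,0]],[[0,0,0],[0,0,0]]]}}

```text
clock: 18.23
eef_pos: [515.5, -13.5, 104.2]
eef_rot: [0.083, 0.997, 0.0, 0.001]
wrist_force: [3.0, -1.1, 5.6]
grip_width: 10.8
grasp_force: 60.5
```

>>> {"method": "play_rows", "body": {"plan": [[[0,0,0.001],[0,0,0]],[[0,0,0.001],[0,0,0]],[[0,0,0.001],[0,0,0]],[[0,0,0.001],[0,0,0]],[[0,0,0],[0,0,0]],[[0,0,0],[0,0,0]],[[0,0,0],[0,0,0]]], "newtons": 80}}

```text
clock: 18.82
eef_pos: [515.5, -13.5, 100.5]
eef_rot: [0.083, 0.997, 0.0, 0.001]
wrist_force: [1.3, -0.4, 9.2]
grip_width: 10.2
grasp_force: 83.4
```

>>> {"method": "play_rows", "body": {"plan": [[[0,0,0.001],[0,0,0]],[[0,0,0],[0,0,0]],[[0,0,0],[0,0,0]],[[0,0,0],[0,0,0]]]}}

```text
clock: 19.15
eef_pos: [515.5, -13.5, 100.0]
eef_rot: [0.083, 0.997, 0.0, 0.001]
wrist_force: [1.4, -0.4, 13.2]
grip_width: 9.8
grasp_force: 84.6
```

>>> {"method": "play_rows", "body": {"plan": [[[0,0,0.0008],[0,0,0]],[[0,0,0],[0,0,0]],[[0,0,0],[0,0,0]],[[0,0,0],[0,0,0]],[[0,0,0],[0,0,0]],[[0,0,0],[0,0,0]]]}}

```text
clock: 19.65
eef_pos: [515.6, -13.5, 99.9]
eef_rot: [0.083, 0.997, -0.0, 0.001]
wrist_force: [-0.2, -0.3, 20.1]
grip_width: 10.1
grasp_force: 85.6
```

Run:
```python
from h import *
for i in range(2):
    o=get_obs();p=o["eef_pos"];print(o["clock"],p,o["wrist_force"],o["grip_width"],o["grasp_force"])
    s=snapshot("wrist")
C=cloud(s)
S=near(C,p,24,p[2]-10,p[2]+3);print("skirt top z",np.percentile(S[:,2],[5,50,90]))
x,sd,m,q=foot(s,(527.6,165,106)); print("weight",x,sd,m)
a=s["image"][:,:,::-1]; cv2.imwrite("pics/end.png",a)
```

```text
19.65 [515.57753636 -13.51755693  99.85108248] [-0.223742   -0.2674509  20.13738451] 10.126006194033073 85.62979817390442
19.7 [515.5904586  -13.52116112  99.85720907] [-0.60273024 -0.80188636 20.39714052] 10.290694243973228 85.63063144683838
skirt top z [91.27792966 95.29950728 96.43497955]
weight [527.23701203 165.34342928] 0.6233872747857804 2212
```

View pics/end.png

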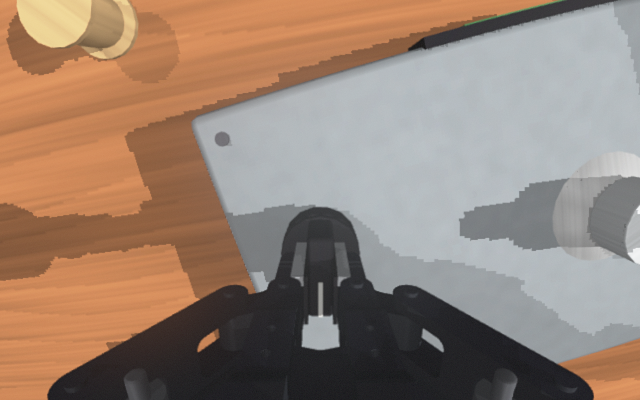

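The knob is seated and pressed to the stop: the skirt top is at 96 mm as expected, and the push is 20 N with no further travel. The weight is still balanced at the right edge of the picture (615,210).

```bash
python3 -c "
from station import *
print(sign_off())"
```

```text
the job is handed in; nothing more can be done
None
```

I handed the job in at about 20 s of the 54 s allowed: the weight is balanced on the dome, and the arm is still holding the black knob fully home on the D-shaft, pressed to its stop with about 20 N; the parcel, spool and tin were not touched.

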